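# Fit the grinding plate and keyed spindle to the pigment mill

### The job

Get the small pigment mill ready: lay the loose rectangular white plate squarely, edge over edge, on the same-sized plate fixed on top of the mill and let go of it; then take the steel spindle from its wooden stand and push it down through both plates into the mill's hub, turning it until its key slips into the keyway. Keep pushing until the spindle's flange is fully down on the upper plate, and finish while still gripping the spindle and pressing it down there, because a spring in the hub lifts it again when let go. Leave the jars, the jug and the glass beaker where they stand.

Things in the scene. Friction and masses are not known exactly. Their poses are not given: they have to be found in the camera images.
- mill: pigment mill, a fixed grey box 140 x 140 mm, 70 mm high, turned a little differently each time; origin at the centre of its underside on the table, z up, x points away from its black control panel
- mill_hub (a point): centre of the face of the steel hub sunk in the mill, 69 mm above the table; axes as the mill's. Round bore 24 mm wide with one keyway 11 mm wide reaching 18 mm from the axis. The keyway points along the mill's +x give or take up to 0.5 rad (30 degrees), different each time; it is seen through the plates' holes or found by turning the spindle under a light push. The hub does not turn
- mill_deck (a point): centre of the top of the fixed white plate on the mill, 80 mm above the table, on the hub's axis; axes as the mill's. This plate is 60 (x) x 74 (y) x 10 mm with a 44 mm round hole
- plate_center (a point): loose white ceramic plate, 60 (its x) x 74 (its y) x 10 mm, with a 44 mm round hole in the middle, 0.11 kg, lying flat on the table; this point is its centre, 5 mm above its underside; a half turn makes no difference. Can be gripped across its 60 mm sides
- stand_top (a point): fixed wooden block, 80 x 80 x 66 mm high, with a 40 mm hole in which the spindle hangs by its flange; this point is the centre of its top face
- spindle_grip (a point): the spindle's upright flat grip lug, aluminium, 16 mm thick along its x, 40 mm wide along y, 44 mm high; this point is on the spindle's axis, 26 mm above the flange's top, 18 mm below the lug's top; z up along the axis. The key and the small tab on the flange's rim point along +x. Spindle about 0.3 kg
- spindle_flange (a point): centre of the underside of the spindle's round flange, 34 mm below the grip point; the flange is 52 mm wide and 8 mm thick, with a 10 mm wide tab reaching 34 mm from the axis above the key. Home, it rests on the upper plate, 10 mm above mill_deck. A spring in the hub meets the tip 10 mm before home with 2 N and pushes back about 6 N at home
- spindle_tip (a point): lower end of the spindle's shaft, 58 mm below the flange's underside. The shaft is 22 mm thick with a coned tip. The key on it is 8 mm wide, reaches 16 mm from the axis, starts 14 mm above the tip and is 22 mm long: unaligned, it stops on the hub's face with the tip 14 mm in the bore, 23 mm short of home
- jar_a: pigment jar with black lid, 66 mm wide, 95 mm high, bystander; origin at the centre of its underside
- jar_b: pigment jar with black lid, 60 mm wide, 85 mm high, bystander; origin at the centre of its underside
- jug: oil jug, 75 x 105 mm, 196 mm high, bystander; origin at the centre of its underside
- beaker: small glass beaker, 56 mm wide, 75 mm high, bystander; origin at the centre of its underside
Mind the look-alikes: they are no part of the job. Leave any red or turquoise look-alike of the part that bears plate_center alone.

How it is judged:
On the way, in this order (a step that is already met when the one before it is completed fails the run):
1. the loose plate lies squarely on the mill's plate, let go of (horizontal distance between plate_center and mill_deck below 0.005 m and angle between the x axis of plate_center and the x axis of mill, either way round below 0.12 rad and angle between plate_center's own z axis and vertical below 0.05 rad and z of plate_center in the frame of mill_deck between 0.002 and 0.008 m and contact force between the fingers and plate below 0.2 N), for 0.3 s.
2. the spindle's key has slipped home and its flange is down on the upper plate (z of spindle_flange in the frame of mill_deck between 0.007 and 0.0125 m and horizontal distance between spindle_flange and mill_deck below 0.003 m and angle between spindle_flange's own z axis and vertical below 0.06 rad), for 0.2 s.
At the end, for the whole second after the job is handed in: The upper plate lies flat on the mill's plate within 5 mm and 0.12 rad (7 degrees); the spindle is home: flange within 2.5 mm of seated and pressing on the upper plate with over 0.5 N, axis within 3 mm of the hub's, upright within 0.06 rad, at rest and still gripped by the fingers (over 3 N) (all of step 2 and horizontal distance between plate_center and mill_deck below 0.005 m and angle between the x axis of plate_center and the x axis of mill, either way round below 0.12 rad and angle between plate_center's own z axis and vertical below 0.05 rad and z of plate_center in the frame of mill_deck between 0.002 and 0.008 m and contact force between the fingers and spindle above 3 N and contact force between spindle and plate above 0.5 N and linear speed of spindle below 0.02 m/s); the arm keeps its last pose, push and grip.
It fails at once if a jar, the jug or the beaker is pushed more than 30 mm away or knocked over (distance of any of jar_a, jar_b, jug, beaker from where it was at the start of the episode above 0.03 m or angle between any of jar_a, jar_b, jug, beaker's own z axis and vertical above 0.5 rad).
It also fails if it takes over 61 s, if anything falls off the work surface, if the arm or the gripper's body presses on something with over 40 N, if the wrist force passes 120 N, or if a joint passes its speed limit or range.

### The arm

A 7-joint arm with a two-finger parallel gripper is mounted at the origin on the work surface. World frame = base frame: x ahead of the robot, y to its left, z up, the work surface at z = 0. Lengths are in m, angles in rad, forces in N, time in s.
With the tool pointing down it reaches from about 0.425 to 0.925 m from the base axis. Payload 6.8 kg.
Tool frame: the origin (TCP) lies between the finger pads; the fingertips stand 17 mm ahead of it and the grasp point (between the pads) lies 2 mm behind it (r.tip_extent is the distance from the TCP to the fingertips, in m); z points along the fingers, y is the line along which they close (so a half turn about z gives the same grasp; the last joint's range is limited). The gripper opens to 85 mm and grips with 20 to 120 N. Pads are 22 mm wide; open, the fingers measure 114 mm over their backs; the gripper's body (76 mm by 85 mm) begins 54 mm behind the grasp point. The pads swing forward as they close: fully open they stand 13 mm farther back than shut.
Start: joints at [-1.389, 0.477, 0.022, 1.555, -0.011, 1.109, -0.083], TCP at [0.193, 0.647, 0.248] pointing down, gripper open.
Joint ranges: [-2.96, 2.96], [-0.34, 2.1], [-1.41, 1.46], [0.24, 2.44], [-1.37, 4.51], [0.17, 1.92], [-2.96, 2.96]. Speed limits (rad/s): [2.39, 2.39, 3.14, 3.14, 3.14, 3.14, 3.14].

### API

Orientations are given as a unit quaternion [x, y, z, w].
In Python, from plant import r gives the robot as it stands.
- The arm moves only by the tool apply_moves, never from a script. Its arguments are lists of equal length, an entry for each row: "linear": the shift along the tool's x, y, z in mm, a list of three; "yaw": the turn about the tool's z in degrees; "fingers": the closure in counts, from 0 (fully open) to 255 (shut). In form: {"linear": [[x, y, z], ...], "yaw": [yaw, ...], "fingers": [fingers, ...]}. A call has 1 to 12 rows; each row shifts and turns the commanded pose from where the row before left it, along the tool's axes as they then stand; what a row does not reach is not made up. A row lasts 1/10 s, in which the tool goes at most 50 mm and 8.59 degrees, less where a joint would pass 70% of its speed; a pose out of reach is approached as far as the arm can. A call with a gripper value outside its range is refused whole. The fingers move at their own pace and stop on an object; the grip force is fixed at half the most. Time passes only in rows, so rows that do not move let the fingers close. It gives the time, the measured TCP pose, the force, the opening and the grip force at its end, in the units of the state.
- r.get_obs(): the state, without advancing time (a new reading comes with each control period).
- r.grab_frame(name): name is "scene" or "top" or "wrist"; returns a dict with "pixels" (384x512x3 uint8, red, green, blue), "range_z" (384x512 float32, m along the optical axis (not along the pixel's ray), 0 where there is no reading), "mtx" (3x3 intrinsics, pixels), "pose" (4x4, takes a point from camera to world coordinates); the wrist camera has in their place "tool_from_camera" (4x4, takes a point from camera to tool coordinates, whose origin is the TCP and whose axes are the flange's). Camera axes: x right, y down, z forward; pixel columns grow to the right and rows downward; lengths in m; the calibration is good to about 2 mm. A picture is of the moment at which its call begins: read the wrist's pose just before it.
- r.finish_job(): hands the job in; it is judged then, once.
The state is a dict: "time": time; "joints": joint angles; "joint_velocities": joint speeds; "joint_torque": joint torques, N m; "ee_pos": TCP position; "ee_rot": TCP orientation; "force": force on the tool from outside, world axes, zero at the start; "ft_torque": the same for the moment, N m; "finger_gap": opening from 0.0 (shut) to 1.0 (fully open); "grasp_force": force on a finger pad.
Only numpy, scipy, OpenCV 4.12 (cv2) and the standard library are available. Lean on these libraries where they do the work, as an engineer would, in place of code of your own. Each camera call takes 0.05 s, during which the arm holds its last target. There are 200 camera calls.

## Working session

There is one attempt and no reset: what is moved stays moved. The work goes in short steps, Python scripts to look and compute and a tool call to move; the robot and the scene stay as the last step left them, time stands still between calls to the robot, and variables do not carry over. Pictures are saved under pics/ and viewed, at most 10 in all, crops included, and the job is handed in when it is done.

Besides the shell and the picture viewer there is one more tool, called after "Call:" in YAML: its name, and indented under it one key for each argument. apply_moves: Moves the arm, as the interface text tells. Its arguments: {"type":"object","properties":{"linear":{"type":"array","items":{"type":"array","items":{"type":"number"}}},"yaw":{"type":"array","items":{"type":"number"}},"fingers":{"type":"array","items":{"type":"number"}}},"required":["linear","yaw","fingers"]}

```bash
mkdir -p pics; ls; cat > h.py <<'E'
import numpy as np, cv2, pickle
from plant import r
from scipy.spatial.transform import Rotation as R
def tool():
    o=r.get_obs(); T=np.eye(4); T[:3,:3]=R.from_quat(o['ee_rot']).as_matrix(); T[:3,3]=o['ee_pos']; return T
def grab(n,save=None):
    T=tool(); f=r.grab_frame(n)
    P=np.array(f['pose']) if 'pose' in f and f['pose'] is not None else T@np.array(f['tool_from_camera'])
    f['P']=P
    if save: cv2.imwrite('pics/%s.png'%save,f['pixels'][:,:,::-1]); pickle.dump(f,open('pics/%s.pkl'%save,'wb'))
    return f
def load(s): return pickle.load(open('pics/%s.pkl'%s,'rb'))
def ray(f,uv,z):
    "pixels -> world on plane z"
    uv=np.atleast_2d(np.asarray(uv,float)); d=np.c_[uv,np.ones(len(uv))]@np.linalg.inv(f['mtx']).T@f['P'][:3,:3].T
    c=f['P'][:3,3]; return c+d*((z-c[2])/d[:,2])[:,None]
def cloud(f):
    z=f['range_z']; v,u=np.mgrid[:z.shape[0],:z.shape[1]]
    p=np.stack([u*z,v*z,z],-1)@np.linalg.inv(f['mtx']).T
    return p@f['P'][:3,:3].T+f['P'][:3,3]
E
python3 - <<'E'
from h import *
a=grab('scene','s0');b=grab('top','t0')
cv2.imwrite('pics/both.png',cv2.resize(np.vstack([a['pixels'],b['pixels']])[:,:,::-1],(400,600)))
print(r.get_obs(),b['P'],a['P'])
E
```

```text
pics
{'time': 0.1, 'joints': array([-1.38908597,  0.47775121,  0.0223533 ,  1.55636131, -0.01148852,
        1.10928725, -0.0830845 ]), 'joint_velocities': array([ 0.00137786, -0.00112405,  0.00143621, -0.00426063,  0.00077045,
       -0.00045788, -0.00013417]), 'joint_torque': array([ 4.35633003e-03, -5.97751057e+01,  1.61392886e+00, -2.81950736e+01,
        1.28749071e-02,  4.97240777e-03, -1.30745335e-05]), 'ee_pos': array([0.19276807, 0.64635833, 0.24739679]), 'ee_rot': array([ 1.44383162e-01,  9.89521500e-01, -8.37731329e-04, -5.23249467e-05]), 'force': array([ 0.35300005, -0.69944675, -0.48430185]), 'ft_torque': array([-0.0239288 , -0.06216974, -0.06287123]), 'grasp_force': 0.0, 'finger_gap': 1.0021947615327014} [[ 1.41317147e-03 -9.89234941e-01  1.46329199e-01  3.93837658e-01]
 [-9.99998763e-01 -1.49898891e-03 -4.76203548e-04  2.91614283e-02]
 [ 6.90423035e-04 -1.46328345e-01 -9.89235836e-01  1.51951483e+00]
 [ 0.00000000e+00  0.00000000e+00  0.00000000e+00  1.00000000e+00]] [[-0.17408539  0.83702552 -0.51873169  1.16620417]
 [ 0.98472101  0.1502915  -0.08796016  0.13316765]
 [ 0.00433606 -0.52611857 -0.85040017  1.00020955]
 [ 0.          0.          0.          1.        ]]
```

View pics/t0.png

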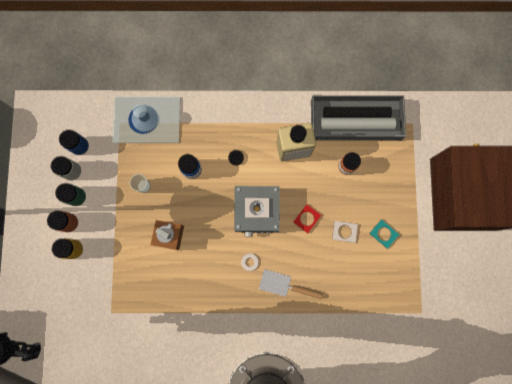

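View pics/s0.png

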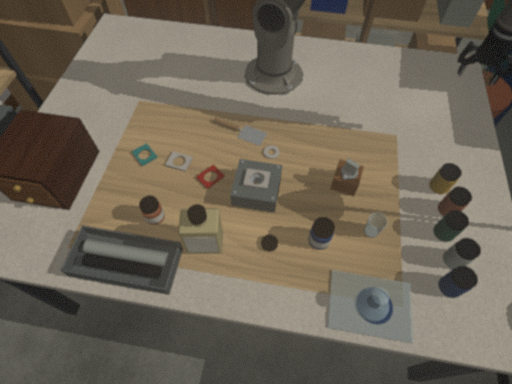

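The top view shows these candidates:
- White square plate with a hole at (346,232).
- Red look-alike at (307,218).
- Turquoise look-alike at (385,234).
- Round white ring at (250,262).

The white rectangular plate at (346,232) fits the description. The mill is at (257,209), and the stand with the spindle at (166,235). I'll confirm with a crop.

```bash
python3 - <<'E'
from h import *
f=load('t0'); c=f['pixels'][180:280,140:410,::-1]
cv2.imwrite('pics/c0.png',cv2.resize(c,None,fx=2.9,fy=2.9,interpolation=cv2.INTER_CUBIC))
print(f['mtx'])
for n,uv,z in [('plate',(346,232),.01),('mill',(257,208),.08),('stand',(166,233),.08),('beaker',(141,184),.075),('jara',(189,165),.09),('jug',(298,135),.19),('ring',(250,262),.01),('lid',(236,157),.02)]: print(n,ray(f,uv,z).round(3), cloud(f)[uv[1],uv[0]].round(3))
C=cloud(f); hsv=cv2.cvtColor(f['pixels'],cv2.COLOR_RGB2HSV)
m=((hsv[...,1]<50)&(hsv[...,2]>150)).astype(np.uint8); m[:, :325]=0; m[:,365:]=0;m[:215]=0;m[250:]=0
cs,_=cv2.findContours(m,0,2); k=max(cs,key=cv2.contourArea); w=ray(f,k[:,0],.01)[:,:2]
print(cv2.minAreaRect((w*1000).astype(np.float32)))
m=(C[...,2]>.06)&(C[...,2]<.075); m[:,:225]=0;m[:,290:]=0;m[:175]=0;m[250:]=0
print(cv2.minAreaRect((C[m][:,:2]*1000).astype(np.float32)))
E
```

```text
[[469.64906024   0.         257.53655817]
 [  0.         469.64906024 193.82099498]
 [  0.           0.           1.        ]]
plate [[ 0.494 -0.256  0.01 ]] [ 0.494 -0.258 -0.002]
mill [[0.563 0.03  0.08 ]] [0.568 0.03  0.036]
stand [[0.485 0.308 0.08 ]] [0.482 0.3   0.122]
beaker [[0.638 0.392 0.075]] [0.65  0.41  0.005]
jara [[0.695 0.241 0.09 ]] [0.695 0.241 0.093]
jug [[ 0.764 -0.089  0.19 ]] [ 0.762 -0.089  0.198]
ring [[0.398 0.052 0.01 ]] [0.398 0.052 0.009]
lid [[0.737 0.099 0.02 ]] [0.739 0.099 0.012]
((496.16326904296875, -251.3402557373047), (72.39827728271484, 57.3931770324707), 82.00460052490234)
((563.3680419921875, 31.639854431152344), (140.802978515625, 141.0778045654297), 0.11791054904460907)
```

View pics/c0.png

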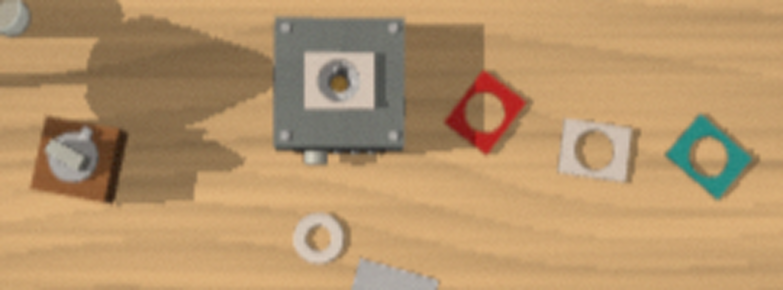

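The crop confirms the white rectangular plate with a hole at crop (597,150). It is clearly apart from the red (487,112), the turquoise (710,157) and the round ring (320,238). I'll go to the stand first and look on the way.

Call:
apply_moves:
  linear:
    - [-40,-28,0]
    - [-40,-28,0]
    - [-40,-28,0]
    - [-40,-28,0]
    - [-40,-28,0]
    - [-40,-28,0]
    - [-40,-28,0]
    - [-40,-28,0]
    - [-40,-28,0]
    - [0,0,0]
    - [0,0,0]
  yaw: [0,0,0,0,0,0,0,0,0,0,0]
  fingers: [0,0,0,0,0,0,0,0,0,0,0]

```text
time: 1.2
ee_pos: [0.4665, 0.3011, 0.2481]
ee_rot: [0.146, 0.989, -0.0, -0.0]
force: [-0.7, 0.0, 0.2]
finger_gap: 1.0
grasp_force: 0.0
```

```bash
python3 - <<'E'
from h import *
f=grab('wrist','w1'); o=r.get_obs(); print(o['time'],o['ee_pos'],o['joints'],r.tip_extent,f['tool_from_camera'],f['mtx'])
E
```

```text
1.25 [0.46549691 0.30264628 0.24799949] [-0.82862501  0.28088267  0.17038718  1.85472978 -0.05611005  1.01113371
  0.64561386] 0.017 [[-4.59826881e-04 -9.61810779e-01 -2.73714840e-01  6.88161833e-02]
 [ 9.99999721e-01 -6.03391751e-04  4.40319342e-04  1.43099413e-04]
 [-5.88661166e-04 -2.73714561e-01  9.61810788e-01 -1.26142706e-01]
 [ 0.00000000e+00  0.00000000e+00  0.00000000e+00  1.00000000e+00]] [[272.20640537   0.         256.13908585]
 [  0.         272.20640537 193.52700128]
 [  0.           0.           1.        ]]
```

View pics/w1.png

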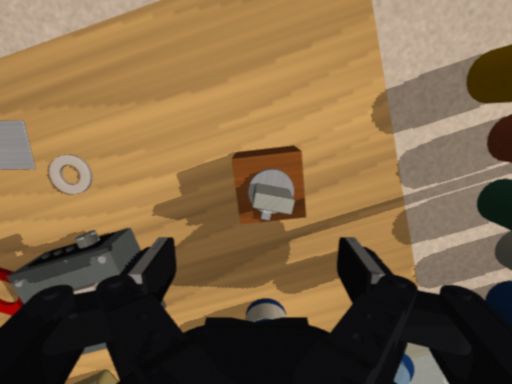

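The stand is at (268,185) with the flange centre near (271,186). The lug top is near (274,200), and the tab points down at (265,217).

```bash
cat > spin.py <<'E'
from h import *
import sys
f=load(sys.argv[1]); C=cloud(f); x0,y0=.47,.30
near=(abs(C[...,0]-x0)<.07)&(abs(C[...,1]-y0)<.07)
m=near&(C[...,2]>.106)&(C[...,2]<.13); print('lug',m.sum(),C[m].mean(0).round(4),np.median(C[m][:,2]),cv2.minAreaRect((C[m][:,:2]*1000).astype(np.float32)))
m=near&(C[...,2]>.070)&(C[...,2]<.082); p=C[m]; print('flange',m.sum(),np.median(p[:,2]))
m=near&(C[...,2]>.060)&(C[...,2]<.069); print('stand',m.sum(),cv2.minAreaRect((C[m][:,:2]*1000).astype(np.float32)))
q=(p[:,:2]*1000).astype(np.float32); c,rad=cv2.minEnclosingCircle(q); print(c,rad)
from scipy.optimize import least_squares
h=cv2.convexHull(q)[:,0]; s=least_squares(lambda v:np.hypot(*(h-v[:2]).T)-26,[c[0],c[1]],loss='soft_l1',f_scale=.7).x; print('circ26',s)
d=np.hypot(*(q-s).T); t=q[d>29]; print('tab',len(t),t.mean(0) if len(t) else '',np.degrees(np.arctan2(*(t.mean(0)-s)[::-1])) if len(t) else '')
E
python3 spin.py w1; python3 -c "
from h import *
T=tool();print(np.degrees(np.arctan2(T[1,0],T[0,0])))"
```

```text
lug 731 [0.4833 0.3138 0.1174] 0.118303876334862 ((484.62030029296875, 313.5542907714844), (40.128055572509766, 16.228933334350586), 62.740814208984375)
flange 794 0.07465267071953716
stand 2836 ((483.3844299316406, 312.8500671386719), (80.1788330078125, 80.38119506835938), 79.59745788574219)
(488.6553039550781, 311.6967468261719) 30.054550170898438
circ26 [485.18233405 313.21394381]
tab 36 [512.73584 298.60336] -27.935313921212057
163.37118872809998
```

Call:
apply_moves:
  linear:
    - [-28,-39,0]
    - [-29,-39,0]
    - [-28,-39,0]
    - [-29,-39,0]
    - [-28,-38,0]
    - [-28,-38,0]
    - [0,0,0]
    - [0,0,0]
    - [0,0,0]
  yaw: [0,0,0,0,0,0,0,0,0]
  fingers: [0,0,0,0,0,0,0,0,0]

```text
time: 2.15
ee_pos: [0.562, 0.0344, 0.2479]
ee_rot: [0.143, 0.99, 0.0, -0.0]
force: [0.6, 0.5, 0.1]
finger_gap: 0.997
grasp_force: 0.0
```

```bash
cat > mill.py <<'E'
from h import *
import sys
f=load(sys.argv[1]); C=cloud(f); x0,y0=.563,.031
near=(abs(C[...,0]-x0)<.11)&(abs(C[...,1]-y0)<.11)
m=near&(C[...,2]>.0755)&(C[...,2]<.086); print('deck',m.sum(),np.median(C[m][:,2]),cv2.minAreaRect((C[m][:,:2]*1000).astype(np.float32)))
m=near&(C[...,2]>.064)&(C[...,2]<.075); print('box',m.sum(),cv2.minAreaRect((C[m][:,:2]*1000).astype(np.float32)))
E
python3 - <<'E'
from h import *
f=grab('wrist','w2'); print(tool()[:3,3])
i=np.linalg.inv(f['P'])@[.563,.031,.075,1]; uv=(f['mtx']@i[:3])[:2]/i[2]; print(uv)
x,y=uv.astype(int); c=f['pixels'][max(0,y-60):y+60,x-60:x+60,::-1]
cv2.imwrite('pics/w2c.png',cv2.resize(c,None,fx=5,fy=5,interpolation=cv2.INTER_CUBIC)); print(max(0,y-60),x-60)
E
python3 mill.py w2
```

```text
[0.56199731 0.03446422 0.2480353 ]
[253.14725606 181.42085928]
121 193
deck 2356 0.08053147409559258 ((578.1622314453125, 31.18178367614746), (111.41053771972656, 84.86993408203125), 89.49952697753906)
box 11833 ((566.3458251953125, 31.223220825195312), (140.29478454589844, 140.51524353027344), 89.87405395507812)
```

View pics/w2c.png

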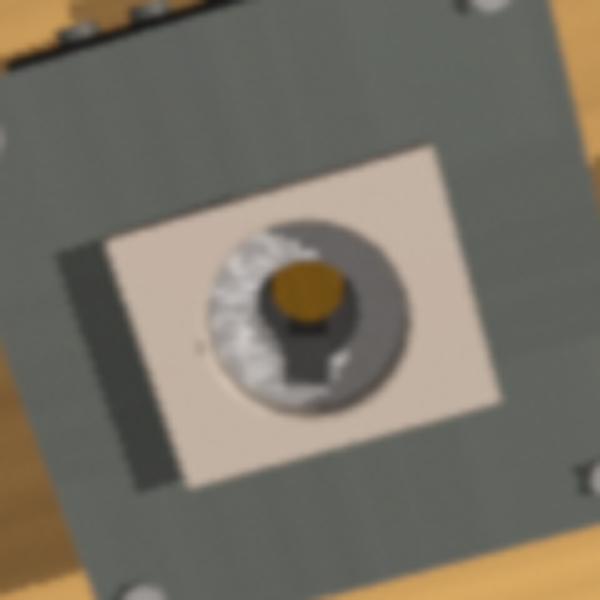

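The hub is seen with the bore around crop (308,312). The keyway points down to about (307,384), with corners (284,382) and (330,384). The plate corners are at (107,240), (433,147), (502,400) and (190,490).

```bash
python3 - <<'E'
from h import *
f=load('w2'); px=lambda L:(np.array(L,float)+.5)/5-.5+np.array([193,121])
c=ray(f,px([(107,240),(433,147),(502,400),(190,490)]),.08)[:,:2]; print(c.round(4),c.mean(0))
s=[c[1]-c[0],c[2]-c[1],c[2]-c[3],c[3]-c[0]]; print([(np.linalg.norm(v).round(4),np.degrees(np.arctan2(v[1],v[0])).round(1)) for v in s])
h=ray(f,px([(260,312),(358,312)]),.069)[:,:2]; print('bore w',h, np.linalg.norm(h[0]-h[1]))
k=ray(f,px([(284,382),(330,384)]),.069)[:,:2]; print('kw',k,k.mean(0))
# deck hole edge
e=ray(f,px([(208,312),(410,312),(308,219),(312,415)]),.08)[:,:2]; print(e)
# blob refine: white mask
hsv=cv2.cvtColor(f['pixels'],cv2.COLOR_RGB2HSV); px_=f['pixels'].astype(int)
m=((px_[...,0]>165)&(px_[...,0]-px_[...,2]<60)&(px_[...,0]-px_[...,2]>8)).astype(np.uint8); m[:125]=0;m[235:]=0;m[:,:200]=0;m[:,305:]=0
cs,_=cv2.findContours(m,0,1); q=max(cs,key=cv2.contourArea)[:,0]; w=ray(f,q,.08)[:,:2]
print(cv2.minAreaRect((w*1000).astype(np.float32)))
for c0 in (c.mean(0),): d=k.mean(0)-c0; print(np.degrees(np.arctan2(d[1],d[0])),np.linalg.norm(d))
E
```

```text
[[ 0.536  -0.0056]
 [ 0.5366  0.0681]
 [ 0.596   0.0683]
 [ 0.5967 -0.0061]] [0.5663099  0.03117121]
[(np.float64(0.0737), np.float64(89.5)), (np.float64(0.0594), np.float64(0.1)), (np.float64(0.0744), np.float64(90.5)), (np.float64(0.0608), np.float64(-0.5))]
bore w [[0.56334497 0.02056085]
 [0.56973533 0.04222836]] 0.02259021061876823
kw [[0.58102362 0.02100145]
 [0.5845364  0.03118364]] [0.58278001 0.02609254]
[[0.55765412 0.01067844]
 [0.57035128 0.05373014]
 [0.54395359 0.03791874]
 [0.58724374 0.02602182]]
((566.153076171875, 30.98505401611328), (73.16014862060547, 59.481529235839844), 89.90438079833984)
-17.137496763029553 0.017235345097188874
```

Call:
apply_moves:
  linear:
    - [-3,-42,0]
    - [-3,-42,0]
    - [-3,-42,0]
    - [-2,-42,0]
    - [-2,-42,0]
    - [-3,-41,0]
    - [-2,-41,0]
    - [0,0,0]
  yaw: [0,0,0,0,0,0,0,0]
  fingers: [0,0,0,0,0,0,0,0]

```text
time: 3.0
ee_pos: [0.4944, -0.2579, 0.2487]
ee_rot: [0.147, 0.989, -0.001, 0.0]
force: [-0.2, 1.3, 0.1]
finger_gap: 1.0
grasp_force: 0.0
```

Call:
apply_moves:
  linear:
    - [0,0,10]
    - [0,0,10]
    - [0,0,10]
    - [0,0,10]
    - [0,0,10]
    - [0,0,10]
    - [0,0,10]
    - [0,0,10]
    - [0,0,10]
    - [0,0,10]
    - [0,0,0]
    - [0,0,0]
  yaw: [8.1,8.1,8.1,8.1,8.1,8.1,8.1,8.1,8.1,8.1,0,0]
  fingers: [0,0,0,0,0,0,0,0,0,0,0,0]

```text
time: 4.2
ee_pos: [0.4969, -0.2518, 0.1482]
ee_rot: [0.75, 0.661, -0.0, -0.0]
force: [0.8, 0.1, 0.5]
finger_gap: 0.998
grasp_force: 0.0
```

```bash
cat > wh.py <<'E'
from h import *
def white(f,z,x0,y0,rad=.06):
    p=f['pixels'].astype(int); v,u=np.mgrid[:384,:512]
    w=ray(f,np.c_[u.ravel(),v.ravel()],z)[:,:2].reshape(384,512,2)
    near=np.hypot(w[...,0]-x0,w[...,1]-y0)<rad
    d=p[...,0]-p[...,2]
    m=(near&(p[...,0]>150)&(d<50)).astype(np.uint8)
    cs,_=cv2.findContours(m,0,1); q=max(cs,key=cv2.contourArea)[:,0]
    return cv2.minAreaRect((w[q[:,1],q[:,0]]*1000).astype(np.float32))
E
python3 - <<'E'
from wh import *
f=grab('wrist','w3'); T=tool(); o=r.get_obs(); print(o['time'],T[:3,3],np.degrees(np.arctan2(T[1,1],T[0,1])),o['joints'].round(2))
a=white(f,.01,.496,-.251); print(a)
e=np.array([a[0][0]/1000,a[0][1]/1000,0])-T[:3,3]; print('tool shift',(T[:3,:3].T@e*1000).round(1))
E
```

```text
4.25 [ 0.49697911 -0.25229675  0.14859461] -7.300482506340114 [-0.18  0.49  0.7   1.97 -0.42  0.84  0.63]
((497.79473876953125, -252.05511474609375), (74.45271301269531, 59.279598236083984), 81.05424499511719)
tool shift [  0.3   0.7 148.6]
```

View pics/w3.png

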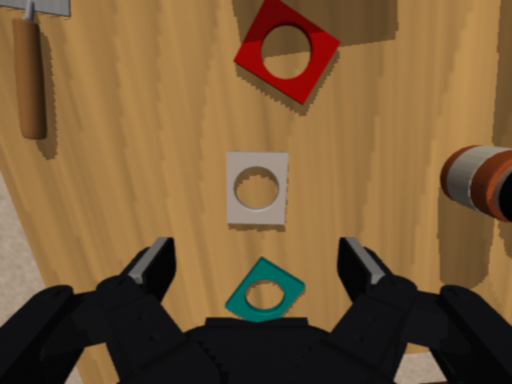

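The white plate is centred at (257,189), square to the fingers. The turquoise one at (265,292) stays clear. Descending to grip.

Call:
apply_moves:
  linear:
    - [0,1,26]
    - [0,0,26]
    - [0,0,26]
    - [0,0,26]
    - [0,0,15]
    - [0,0,9]
    - [0,0,0]
    - [0,0,0]
    - [0,0,0]
  yaw: [1.6,0,0,0,0,0,0,0,0]
  fingers: [0,0,0,0,0,0,0,0,0]

```text
time: 5.15
ee_pos: [0.498, -0.2539, 0.0214]
ee_rot: [0.761, 0.648, 0.0, 0.001]
force: [0.4, 0.7, -0.1]
finger_gap: 1.002
grasp_force: 0.0
```

Call:
apply_moves:
  linear:
    - [0,0,0]
    - [0,0,0]
    - [0,0,0]
    - [0,0,0]
    - [0,0,0]
    - [0,0,0]
    - [0,0,0]
    - [0,0,0]
  yaw: [0,0,0,0,0,0,0,0]
  fingers: [120,200,255,255,255,255,255,255]

```text
time: 5.95
ee_pos: [0.4976, -0.2536, 0.0217]
ee_rot: [0.762, 0.648, 0.001, 0.0]
force: [-3.1, 3.2, 14.2]
finger_gap: 0.651
grasp_force: 60.3
```

Call:
apply_moves:
  linear:
    - [0,0,-10]
    - [0,0,-30]
    - [0,0,-40]
    - [0,0,-45]
    - [40,3,-5]
    - [42,3,0]
    - [42,3,0]
    - [42,3,0]
    - [42,3,0]
    - [42,3,0]
    - [42,4,0]
    - [0,0,0]
  yaw: [0,0,0,0,0,0,0,0,0,0,0,0]
  fingers: [255,255,255,255,255,255,255,255,255,255,255,255]

```text
time: 7.15
ee_pos: [0.5669, 0.0391, 0.1501]
ee_rot: [0.758, 0.652, 0.001, -0.001]
force: [-0.1, -0.1, -0.9]
finger_gap: 0.641
grasp_force: 63.4
```

Call:
apply_moves:
  linear:
    - [0,0,0]
    - [0,0,0]
    - [0,0,0]
    - [0,0,0]
  yaw: [-5,-4.2,0,0]
  fingers: [255,255,255,255]

```text
time: 7.55
ee_pos: [0.5655, 0.0308, 0.1505]
ee_rot: [0.708, 0.706, 0.0, -0.0]
force: [0.0, 0.2, -0.9]
finger_gap: 0.64
grasp_force: 63.4
```

```bash
python3 - <<'E'
from wh import *
f=grab('wrist','w4'); T=tool(); o=r.get_obs(); print(o['time'],T[:3,3],T[:3,2],np.degrees(np.arctan2(T[1,1],T[0,1])),o['joints'].round(2),o['grasp_force'],o['finger_gap'])
C=cloud(f); 
i=np.linalg.inv(f['P'])@[*T[:2,3],T[2,3]-.01,1]; uv=(f['mtx']@i[:3])[:2]/i[2]; print(uv)
E
```

```text
7.6 [0.56556134 0.03083811 0.15045524] [ 4.11059477e-05  7.35095285e-05 -9.99999996e-01] -0.13931038229312562 [-0.68  0.49  0.67  1.94 -0.4   0.84  0.21] 63.36960728134727 0.6386441039240203
[255.35148112 246.90967767]
```

View pics/w4.png

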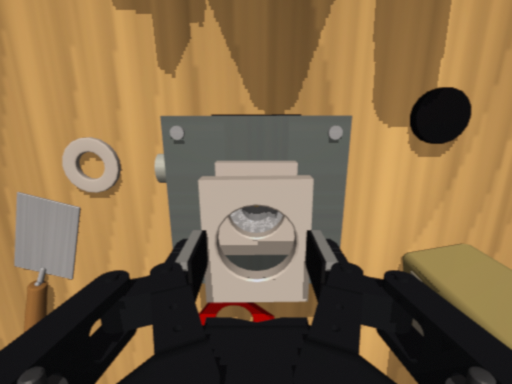

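The plate is held level, corners about (200,177), (312,177), (306,302) and (207,302). The mill's plate is behind it. I'll measure the plate's position in the grip.

```bash
python3 - <<'E'
from wh import *
f=load('w4'); C=cloud(f); p=f['pixels'].astype(int)
m=(C[...,2]>.128)&(C[...,2]<.15)&(p[...,0]>140); m[:150]=0; m[:,:190]=0;m[:,320:]=0
A=C[m]; print(m.sum(),np.median(A[:,2]))
g=np.c_[A[:,:2],np.ones(len(A))]; print('tilt',np.linalg.lstsq(g,A[:,2],rcond=None)[0])
mm=m.astype(np.uint8); cs,h=cv2.findContours(mm,cv2.RETR_CCOMP,1)
o=max(cs,key=cv2.contourArea)[:,0]; z=np.median(A[:,2])
print(z,cv2.minAreaRect((ray(f,o,z)[:,:2]*1000).astype(np.float32)))
for k,c in enumerate(cs):
    if h[0,k,3]>=0 and len(c)>40: print('hole',cv2.minEnclosingCircle((ray(f,c[:,0],z)[:,:2]*1000).astype(np.float32)))
w=ray(f,o,z)[:,:2]*1000
# front edge (min y), and long edges
e=w[(w[:,1]<np.percentile(w[:,1],50))]
for n,sel in (('ymin',w[w[:,1]<w[:,1].min()+2]),('ymax',w[w[:,1]>w[:,1].max()-2])): print(n,sel.mean(0),np.polyfit(sel[:,0],sel[:,1],1)[0]*57.3,np.ptp(sel[:,0]))
E
python3 mill.py w4
```

```text
8511 0.13863732266126685
tilt [-0.00073621 -0.01150325  0.13911624]
0.13863732266126685 ((566.0960693359375, 32.49720001220703), (59.9022331237793, 76.3658447265625), 0.3469714820384979)
hole ((565.9286499023438, 32.776737213134766), 23.091716766357422)
ymin [567.8681639   -5.34518524] -0.15654680120408526 55.108404469857646
ymax [565.78597432  70.25800278] 0.4147056894841571 58.63213040175003
deck 3096 0.08047211228302324 ((579.3700561523438, 38.971866607666016), (86.02081298828125, 90.90492248535156), 0.4048643112182617)
box 15428 ((566.2015991210938, 30.751983642578125), (139.45465087890625, 140.69764709472656), 89.99081420898438)
```

Call:
apply_moves:
  linear:
    - [-1.7,0.2,10]
    - [0,0,12]
    - [0,0,12]
    - [0,0,8]
    - [0,0,4]
    - [0,0,2]
    - [0,0,0]
    - [0,0,0]
  yaw: [0,0,0,0,0,0,0,0]
  fingers: [255,255,255,255,255,255,255,255]

```text
time: 8.4
ee_pos: [0.5662, 0.0294, 0.1024]
ee_rot: [0.707, 0.707, 0.0, 0.0]
force: [-0.2, -0.2, -0.3]
finger_gap: 0.645
grasp_force: 63.7
```

Call:
apply_moves:
  linear:
    - [0,0,0.5]
    - [0,0,0.5]
    - [0,0,0]
    - [0,0,0]
    - [0,0,0]
    - [0,0,0]
    - [0,0,0]
    - [0,0,0]
    - [0,0,0]
  yaw: [0,0,0,0,0,0,0,0,0]
  fingers: [255,255,255,130,60,0,0,0,0]

```text
time: 9.3
ee_pos: [0.5659, 0.0296, 0.1012]
ee_rot: [0.707, 0.707, -0.0, -0.0]
force: [-0.4, 0.4, -0.3]
finger_gap: 0.996
grasp_force: 0.0
```

Call:
apply_moves:
  linear:
    - [0,0,-10]
    - [0,0,-25]
    - [0,0,-35]
    - [0,0,-30]
    - [0,0,0]
    - [0,0,0]
  yaw: [0,0,0,0,0,0]
  fingers: [0,0,0,0,0,0]

```text
time: 9.9
ee_pos: [0.5662, 0.0297, 0.2022]
ee_rot: [0.707, 0.707, 0.001, 0.0]
force: [-0.1, -0.8, 1.2]
finger_gap: 1.002
grasp_force: 0.0
```

```bash
cat > chk.py <<'E'
from wh import *
import sys
f=grab('wrist',sys.argv[1]); C=cloud(f); T=tool(); print(T[:3,3]); p=f['pixels'].astype(int)
near=(abs(C[...,0]-.566)<.06)&(abs(C[...,1]-.031)<.06)
def rect(lo,hi):
    m=(near&(C[...,2]>lo)&(C[...,2]<hi)&(p[...,0]>130)).astype(np.uint8); m=cv2.morphologyEx(m,cv2.MORPH_OPEN,np.ones((3,3)))
    cs,_=cv2.findContours(m,0,1); o=max(cs,key=cv2.contourArea)[:,0]; z=np.median(C[m>0][:,2]); A=C[m>0]
    print(m.sum(),z,'slope',np.linalg.lstsq(np.c_[A[:,:2],np.ones(len(A))],A[:,2],rcond=None)[0][:2].round(3)); print(cv2.minAreaRect((ray(f,o,z)[:,:2]*1000).astype(np.float32)))
rect(.084,.096)
m=(abs(C[...,0]-.566)<.09)&(abs(C[...,1]-.031)<.09)&(C[...,2]>.064)&(C[...,2]<.075); print('box',m.sum(),cv2.minAreaRect((C[m][:,:2]*1000).astype(np.float32)))
i=np.linalg.inv(f['P'])@[.566,.031,.09,1]; uv=(f['mtx']@i[:3])[:2]/i[2]; print(uv)
x,y=uv.astype(int); c=f['pixels'][max(0,y-75):y+75,x-75:x+75,::-1]
cv2.imwrite('pics/%sc.png'%sys.argv[1],cv2.resize(c,None,fx=4,fy=4,interpolation=cv2.INTER_CUBIC)); print(max(0,y-75),x-75)
E
python3 chk.py w5
```

```text
[0.56551807 0.02972558 0.20116688]
3462 0.09045952525091672 slope [0.    0.001]
((567.069091796875, 30.89252281188965), (59.95878982543945, 74.74571228027344), 0.4929129481315613)
box 15546 ((566.1527709960938, 30.401657104492188), (140.02325439453125, 140.55763244628906), 89.86493682861328)
[255.09355604 194.05557897]
119 180
```

View pics/w5c.png

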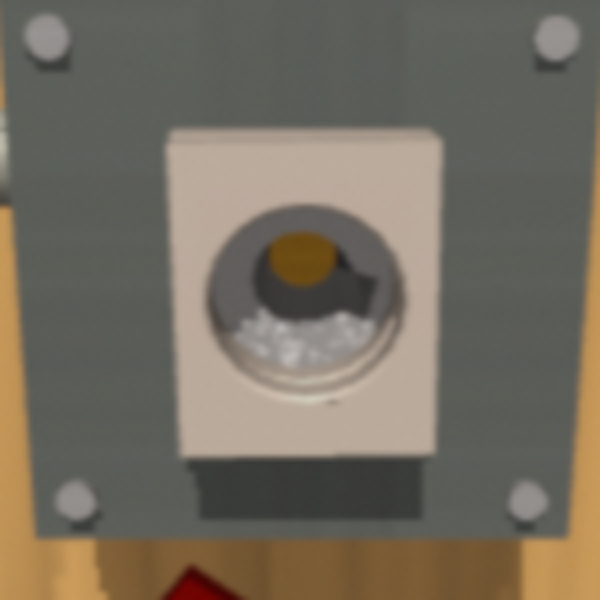

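The loose plate is on the mill's plate within about 1 mm and square, with its outline at (167..443,130..457). The keyway, at about (370,297), points slightly below +x, consistent with -18°. Now the spindle.

Call:
apply_moves:
  linear:
    - [40,-11,0]
    - [41,-12,0]
    - [41,-12,0]
    - [41,-12,0]
    - [41,-12,0]
    - [40,-11,0]
    - [40,-11,0]
    - [0,0,0]
    - [0,0,0]
  yaw: [0,0,0,0,0,0,0,0,0]
  fingers: [0,0,0,0,0,0,0,0,0]

```text
time: 10.85
ee_pos: [0.4837, 0.3141, 0.1999]
ee_rot: [0.706, 0.708, -0.001, 0.0]
force: [0.3, -0.4, -0.1]
finger_gap: 1.004
grasp_force: 0.0
```

Call:
apply_moves:
  linear:
    - [0,0,0]
    - [0,0,0]
    - [0,0,0]
    - [0,0,0]
    - [0,0,0]
    - [0,0,0]
  yaw: [7,7,7,6.3,0,0]
  fingers: [0,0,0,0,0,0]

```text
time: 11.45
ee_pos: [0.4851, 0.3121, 0.2009]
ee_rot: [0.854, 0.521, -0.0, 0.0]
force: [0.4, 0.3, 0.4]
finger_gap: 1.001
grasp_force: 0.0
```

```bash
python3 - <<'E'
from h import *
f=grab('wrist','w6'); T=tool();print(T[:3,3],np.degrees(np.arctan2(T[1,1],T[0,1])),r.get_obs()['time'],r.get_obs()['joints'].round(2))
E
python3 spin.py w6
```

```text
[0.48507774 0.31241847 0.20103656] -27.242771196204323 11.5 [-1.28  0.47  0.81  1.88 -0.41  0.96 -0.77]
lug 964 [0.4861 0.3147 0.118 ] 0.1183374475377621 ((485.4310607910156, 312.9776916503906), (40.26905059814453, 15.543092727661133), 62.722023010253906)
flange 1472 0.07452325268974114
stand 3795 ((483.49517822265625, 312.2950439453125), (80.46563720703125, 80.16828918457031), 79.7619400024414)
(489.1126708984375, 311.6134948730469) 29.796560287475586
circ26 [485.60377734 312.88140782]
tab 55 [513.39185 298.9247 ] -26.668316881057635
```

Call:
apply_moves:
  linear:
    - [0.7,0.1,25]
    - [0,0,30]
    - [0,0,25]
    - [0,0,15]
    - [0,0,8]
    - [0,0,0]
    - [0,0,0]
  yaw: [0,0,0,0,0,0,0]
  fingers: [0,0,0,0,0,0,0]

```text
time: 12.2
ee_pos: [0.486, 0.3142, 0.0992]
ee_rot: [0.854, 0.52, 0.001, -0.0]
force: [0.3, -0.1, -0.2]
finger_gap: 1.002
grasp_force: 0.0
```

Call:
apply_moves:
  linear:
    - [0,0,0]
    - [0,0,0]
    - [0,0,0]
    - [0,0,0]
    - [0,0,0]
    - [0,0,0]
    - [0,0,0]
    - [0,0,0]
    - [0,0,0]
    - [0,0,0]
  yaw: [0,0,0,0,0,0,0,0,0,0]
  fingers: [120,200,255,255,255,255,255,255,255,255]

```text
time: 13.2
ee_pos: [0.4853, 0.3143, 0.0985]
ee_rot: [0.854, 0.52, 0.0, -0.0]
force: [-3.0, 0.5, 4.9]
finger_gap: 0.179
grasp_force: 59.3
```

Call:
apply_moves:
  linear:
    - [0,0,-10]
    - [0,0,-20]
    - [0,0,-30]
    - [0,0,-30]
    - [0,0,-22]
    - [0,0,0]
  yaw: [0,0,0,0,0,0]
  fingers: [255,255,255,255,255,255]

```text
time: 13.8
ee_pos: [0.487, 0.3146, 0.2132]
ee_rot: [0.854, 0.52, 0.003, -0.0]
force: [0.6, 0.7, -2.1]
finger_gap: 0.181
grasp_force: 58.9
```

Call:
apply_moves:
  linear:
    - [-20,18,0]
    - [-30,29,0]
    - [-31,29,0]
    - [-31,29,0]
    - [-31,29,0]
    - [-31,29,0]
    - [-25,24,0]
    - [-14,14,0]
    - [0,0,0]
    - [0,0,0]
  yaw: [0,0,0,0,0,0,0,0,0,0]
  fingers: [255,255,255,255,255,255,255,255,255,255]

```text
time: 14.8
ee_pos: [0.5655, 0.0325, 0.2092]
ee_rot: [0.854, 0.52, -0.001, -0.0]
force: [-0.5, 0.1, -2.2]
finger_gap: 0.18
grasp_force: 58.8
```

Call:
apply_moves:
  linear:
    - [0,0,0]
    - [0,0,0]
    - [0,0,0]
    - [0,0,0]
    - [0,0,0]
  yaw: [-4.6,-4.6,0,0,0]
  fingers: [255,255,255,255,255]

```text
time: 15.3
ee_pos: [0.5659, 0.0333, 0.21]
ee_rot: [0.81, 0.587, -0.0, -0.0]
force: [0.4, -0.7, -1.9]
finger_gap: 0.183
grasp_force: 58.8
```

```bash
cat > sp2.py <<'E'
from h import *
import sys
f=grab('wrist',sys.argv[1]); C=cloud(f); T=tool(); print(T[:3,3],np.degrees(np.arctan2(T[1,1],T[0,1])),r.get_obs()['time'])
L=(C-T[:3,3])@T[:3,:3]  # tool coords
n=(abs(L[...,0])<.06)&(abs(L[...,1])<.06)
zz=L[n][:,2]; print(np.histogram(zz,bins=np.arange(-.03,.06,.005)))
m=n&(L[...,2]>.018)&(L[...,2]<.032); p=L[m]; print('flange',m.sum(),np.median(p[:,2]))
q=(p[:,:2]*1000).astype(np.float32); h=cv2.convexHull(q)[:,0]
from scipy.optimize import least_squares
s=least_squares(lambda v:np.hypot(*(h-v[:2]).T)-26,[0,0],loss='soft_l1',f_scale=.7).x; d=np.hypot(*(q-s).T);t=q[d>29]
print('axis tool mm',s,'tab',len(t),t.mean(0)-s if len(t) else '', 'world',T[:3,:3]@[*s/1000,0]+T[:3,3])
g=np.linalg.lstsq(np.c_[p[:,:2],np.ones(len(p))],p[:,2],rcond=None)[0]; print('tilt',g[:2])
m=(abs(C[...,0]-.566)<.09)&(abs(C[...,1]-.031)<.09)&(C[...,2]>.064)&(C[...,2]<.075); print('box',m.sum(),cv2.minAreaRect((C[m][:,:2]*1000).astype(np.float32)))
E
python3 sp2.py w7
```

```text
[0.56603538 0.03314887 0.21007661] -18.13216302463672 15.35
(array([ 771, 1461, 2128,  378,  367,  326,  300,  262,  143,   80, 1716,
        339,   84,    0,    0,    0,    0]), array([-3.0000000e-02, -2.5000000e-02, -2.0000000e-02, -1.5000000e-02,
       -1.0000000e-02, -5.0000000e-03,  6.9388939e-18,  5.0000000e-03,
        1.0000000e-02,  1.5000000e-02,  2.0000000e-02,  2.5000000e-02,
        3.0000000e-02,  3.5000000e-02,  4.0000000e-02,  4.5000000e-02,
        5.0000000e-02,  5.5000000e-02]))
flange 2158 0.02423030600455912
axis tool mm [-0.79488578  1.26793347] tab 148 [ 0.77867683 30.9645113 ] world [0.56699298 0.03199887 0.21007626]
tilt [0.03848372 0.01231062]
box 11392 ((566.2369384765625, 30.758563995361328), (140.22190856933594, 140.39187622070312), 89.81729125976562)
```

View pics/w7.png

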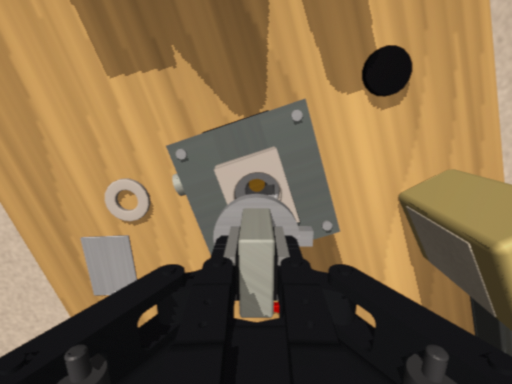

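The spindle hangs upright, with the flange around (256,222) and the tab at (305,235), over the hub. A small correction, then descend.

Call:
apply_moves:
  linear:
    - [-1.2,0,10]
    - [0,0,15]
    - [0,0,12]
    - [0,0,8]
    - [0,0,3]
    - [0,0,3]
    - [0,0,3]
    - [0,0,0]
    - [0,0,0]
  yaw: [0,0,0,0,0,0,0,0,0]
  fingers: [255,255,255,255,255,255,255,255,255]

```text
time: 16.25
ee_pos: [0.566, 0.0315, 0.1565]
ee_rot: [0.81, 0.587, 0.0, 0.0]
force: [-0.5, -0.6, -2.3]
finger_gap: 0.178
grasp_force: 58.9
```

```bash
python3 sp2.py w8; python3 -c "
from h import *
o=r.get_obs();print(o['force'],o['ft_torque'])"
```

```text
[0.56608254 0.03151809 0.15660048] -18.104793913670616 16.3
(array([ 749, 1565, 2015,  395,  354,  322,  316,  250,  142,   83, 1734,
        327,   81,    0,    0,    0,    0]), array([-3.0000000e-02, -2.5000000e-02, -2.0000000e-02, -1.5000000e-02,
       -1.0000000e-02, -5.0000000e-03,  6.9388939e-18,  5.0000000e-03,
        1.0000000e-02,  1.5000000e-02,  2.0000000e-02,  2.5000000e-02,
        3.0000000e-02,  3.5000000e-02,  4.0000000e-02,  4.5000000e-02,
        5.0000000e-02,  5.5000000e-02]))
flange 2164 0.024205856675783385
axis tool mm [-0.99835325  1.32146002] tab 152 [ 0.73785163 30.96056437] world [0.56702833 0.03015852 0.15660075]
tilt [0.03166974 0.01173282]
box 17195 ((566.0576171875, 30.489521026611328), (140.69349670410156, 140.5671844482422), 89.84491729736328)
[-0.31173027 -0.59429252 -2.45860919] [-0.00941463 -0.0090447  -0.02063262]
```

Call:
apply_moves:
  linear:
    - [0,0,2]
    - [0,0,2]
    - [0,0,2]
    - [0,0,2]
    - [0,0,0]
  yaw: [0,0,0,0,0]
  fingers: [255,255,255,255,255]

```text
time: 16.8
ee_pos: [0.5656, 0.0315, 0.1479]
ee_rot: [0.81, 0.587, -0.0, -0.0]
force: [0.1, -0.4, -3.1]
finger_gap: 0.179
grasp_force: 58.9
```

Call:
apply_moves:
  linear:
    - [0,0,2]
    - [0,0,2]
    - [0,0,1]
    - [0,0,1]
    - [0,0,0]
  yaw: [0,0,0,0,0]
  fingers: [255,255,255,255,255]

```text
time: 17.3
ee_pos: [0.5658, 0.0315, 0.1421]
ee_rot: [0.81, 0.587, -0.0, -0.0]
force: [0.1, 0.2, -2.8]
finger_gap: 0.179
grasp_force: 58.9
```

Call:
apply_moves:
  linear:
    - [0,0,2]
    - [0,0,2]
    - [0,0,2]
    - [0,0,2]
    - [0,0,2]
    - [0,0,0]
  yaw: [0,0,0,0,0,0]
  fingers: [255,255,255,255,255,255]

```text
time: 17.9
ee_pos: [0.5658, 0.0315, 0.1321]
ee_rot: [0.81, 0.587, -0.0, -0.0]
force: [-0.7, 0.4, -1.3]
finger_gap: 0.18
grasp_force: 59.1
```

The key is in. Pressing home.

Call:
apply_moves:
  linear:
    - [0,0,2]
    - [0,0,2]
    - [0,0,2]
    - [0,0,1.5]
    - [0,0,1]
    - [0,0,0]
    - [0,0,0]
  yaw: [0,0,0,0,0,0,0]
  fingers: [255,255,255,255,255,255,255]

```text
time: 18.6
ee_pos: [0.566, 0.0315, 0.1239]
ee_rot: [0.81, 0.587, 0.0, 0.0]
force: [-1.3, 0.2, 2.7]
finger_gap: 0.181
grasp_force: 59.5
```

Call:
apply_moves:
  linear:
    - [0,0,1]
    - [0,0,0.7]
    - [0,0,0]
    - [0,0,0]
    - [0,0,0]
  yaw: [0,0,0,0,0]
  fingers: [255,255,255,255,255]

```text
time: 19.1
ee_pos: [0.5659, 0.0315, 0.1225]
ee_rot: [0.81, 0.587, 0.0, -0.0]
force: [-3.2, -0.0, 7.1]
finger_gap: 0.182
grasp_force: 60.4
```

Call:
apply_moves:
  linear:
    - [0,0,0.6]
    - [0,0,0.6]
    - [0,0,0]
    - [0,0,0]
    - [0,0,0]
  yaw: [0,0,0,0,0]
  fingers: [255,255,255,255,255]

```text
time: 19.6
ee_pos: [0.5659, 0.0315, 0.1225]
ee_rot: [0.81, 0.587, 0.0, -0.001]
force: [-8.1, 0.3, 20.3]
finger_gap: 0.175
grasp_force: 62.4
```

```bash
python3 sp2.py w9 | grep -v array; python3 chk.py w10|head -3; python3 -c "
from h import *
o=r.get_obs();print(o['force'],o['ft_torque'])"
```

```text
[0.56597831 0.0315152  0.12249167] -18.117186624159924 19.65
       -1.0000000e-02, -5.0000000e-03,  6.9388939e-18,  5.0000000e-03,
        1.0000000e-02,  1.5000000e-02,  2.0000000e-02,  2.5000000e-02,
        3.0000000e-02,  3.5000000e-02,  4.0000000e-02,  4.5000000e-02,
        5.0000000e-02,  5.5000000e-02]))
flange 3823 0.02585224431543168
axis tool mm [10.30973804 -6.2103213 ] tab 949 [-0.4268378  28.21490275] world [0.56328181 0.04324497 0.12251061]
tilt [ 0.1075256  -0.00591006]
box 21740 ((565.9628295898438, 30.761024475097656), (140.27757263183594, 140.73692321777344), 89.95924377441406)
[0.56594364 0.03147166 0.12246906]
3530 0.09050572981818926 slope [ 0.    -0.011]
((566.7979736328125, 46.5306396484375), (60.015380859375, 44.05558776855469), 0.5195489525794983)
[-7.97510693  0.27230013 19.32058461] [0.0993813  1.67572954 0.0294317 ]
```

```bash
python3 -c "
from plant import r
print(r.finish_job())"
```

```text
the job is handed in; nothing more can be done
None
```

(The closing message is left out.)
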